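# Clamp the necked spindle in the clockmaker's V-groove jig

## Robot

A 7-joint arm with a two-finger parallel gripper is mounted at the origin on the work surface. World frame = base frame: x ahead of the robot, y to its left, z up, the work surface at z = 0. Lengths are in mm, angles in rad, forces in N, time in s.
With the tool pointing down it reaches from about 350 to 900 mm from the base axis. Payload 8.1 kg.
Tool frame: the origin (TCP) lies at the very end of the fingers, on their centre line; the grasp point (between the pads) lies 19 mm behind it; z points along the fingers, y is the direction in which the jaws open and shut (so a half turn about z gives the same grasp; the last joint's range is limited). The gripper opens to 85 mm and grips with 20 to 120 N. Pads are 22 mm wide; open, the fingers measure 114 mm over their backs; the gripper's body (76 mm by 85 mm) begins 54 mm behind the grasp point. The pads swing forward as they close: fully open they stand 13 mm farther back than shut.
Start: joints at [-1.391, 0.434, 0.025, 1.573, -0.012, 1.134, -0.075], TCP at [174.431, 600.179, 231.323] pointing down, gripper open.
Joint ranges: [-2.62, 2.62], [-0.44, 2.09], [-1.27, 1.32], [0.08, 2.57], [-1.32, 4.46], [0.12, 2], [-2.74, 2.74]. Speed limits (rad/s): [2.22, 2.22, 3.01, 3.01, 3.14, 3.14, 3.14].

## Interface

Orientations are given as a unit quaternion [w, x, y, z].
In Python, from plant import r, get_image gives the robot as it stands.
- The arm moves only by the tool jog_arm, never from a script. Its argument "plan" is a list that holds one entry, the list of rows, each a list of 5 numbers: the shift along the world's x, y, z in m, then the turn about the world's z in degrees, then the gripper's target within -1 to 1 (shut at 1, half-way at 0, fully open at -1). A call has exactly 8 rows; each row is the pose to reach, as a shift and turn from the pose commanded when the call began; what a row does not reach only later rows make up. A row lasts 1/10 s, in which the tool goes at most 50 mm and 8.59 degrees, less where a joint would pass 70% of its speed; a pose out of reach is approached as far as the arm can. A call with a gripper value outside its range is refused whole. The fingers move at their own pace and stop on an object; the grip force is fixed at half the most. Time passes only in rows, so rows that repeat a pose let the fingers close, or fill a call up. It gives the time, the measured TCP pose, the force and the opening at its end, in the units of the state.
- r.state(): the state, without advancing time (a new reading comes with each control period).
- get_image(name): name is "side" or "top" or "wrist"; returns a dict with "frame" (480x640x3 uint8, red, green, blue), "fx", "fy", "cx", "cy" (pixels), "extrinsics" (4x4, takes a point from camera to world coordinates). Camera axes: x right, y down, z forward; pixel columns grow to the right and rows downward; lengths in mm; the calibration is good to about 2 mm. The wrist camera is an equidistant fisheye: a pixel r from the principal point sees the ray r / f radians off the axis. A picture is of the moment at which its call begins. There is no depth.
- r.hand_in(): hands the job in, once; it reports no verdict.
The state is a dict: "time": time; "joint_positions": joint angles; "qvel": joint speeds; "effort": joint torques, N m; "tool_pos": TCP position; "ee_rot": TCP orientation; "ft_force": force on the tool from outside, world axes, zero at the start; "moment": the same for the moment, N m; "width": finger opening in mm.
Only numpy, scipy, OpenCV 4.12 (cv2) and the standard library are available. Lean on these libraries where they do the work, as an engineer would, in place of code of your own. Each camera call takes 0.05 s, during which the arm holds its last target. There are 200 camera calls.

## Task

Take the steel spindle that has a narrow neck near its protruding end out of the wooden rack, lay it in the V-groove of the jig with the necked end towards the clamp head, and push it gently along the groove under the clamp head, fully home against the stop. Then squeeze the two side tabs of the cap on the clamp head together, turn the cap clockwise (seen from above) all the way to its other notch and let go, so that the tabs spring out and lock it. Leave the other two rods, the clock movement and the oil tin alone.

Things in the scene. Friction and masses are not known exactly. Their poses are not given: they have to be found in the camera images.
- spindle: the spindle to clamp: steel round bar 150 mm long, 18 mm in diameter, 0.15 to 0.31 kg; origin at mid-length on its axis, +x along the axis to the necked end. Neck 10 mm in diameter from x = 49 to 63 mm, then a head of full diameter, 63 to 75 mm. It starts lying in any one of the rack's three channels, its necked end sticking out 57 to 67 mm. It rolls about its axis
- spindle_end (a point): centre of the end face of the spindle's necked end (spindle x = 75 mm)
- rack: fixed wooden rack 100 x 170 x 50 mm high; origin on the bench under the middle of its open face, +x out of the open face, z up. Three channels along x at y = -55, 0, 55 mm, 26 mm wide and 95 mm deep, floor 20 mm and roof underside 44 mm above the bench: a rod must be pulled out along +x by up to 95 mm before it can be lifted
- jig: fixed steel jig: a V-groove leading into a clamp head. Origin on the bench under the mouth of the clamp head; +x along the groove into the head, z up. Base plate 60 mm wide, 10 mm high. The head is a bridge from x = -1 to 67 mm, 70 mm wide, top 54 mm above the bench; its passage is 54 mm wide, 44 mm high. The cap on it reaches 92 mm above the bench
- groove_end (a point): open end of the groove, on the line where a resting spindle's axis lies (jig x = -160, y = 0, 30 mm above the bench). The groove is a 90-degree V on a narrow rail from here to the stop, 17 mm wide over its flanks (narrower than the spindle), top edges 25 mm above the bench: fingers can straddle it with their tips 12 mm or more above the bench. Pressing the spindle down makes it drag
- mouth (a point): point on the resting spindle's axis at the mouth of the clamp head (jig x = 0, y = 0, 30 mm above the bench)
- stop (a point): where the resting spindle's axis meets the rigid stop inside the clamp head (jig x = 52 mm, y = 0, 30 mm above the bench). The spindle is home when the end face of its head is against it; then its origin is at jig x = -23 mm and its neck lies under the bolt at jig x = 33 mm
- cap (a joint): turn of the cap about its upright axis at jig x = 33, y = 0: 0 = open (start), 1.2 rad = locked, end of travel; grows clockwise from above. It turns only while each tab is in by over 4 mm (else teeth catch in notches), friction 0.06 N m. It lowers a bolt 8 mm thick by 5.3 mm into the spindle's neck; with the spindle over 3 mm short of home the bolt lands on full diameter and the cap binds
- cap_grip (a point): point on the cap's axis, 78 mm above the bench, at the middle of the height of the tabs; its frame turns with the cap, and its y axis is the line through the two tabs (at cap = 0 it is the jig's y)
- tab_a (a joint): inward travel of the tab at +y of the cap: 0 = sprung out, 0.008 m = fully in. Both tabs are black upright plates 28 mm wide, 61 to 92 mm above the bench, outer faces 52 mm apart when out, 36 mm when in; springs 4 N out, 7 N in. Below them a notched ring reaches 32 mm from the axis, its top 59 mm above the bench, and a tooth on each tab 30 mm and 60 mm: keep fingertips above
- tab_b (a joint): inward travel of the tab at -y of the cap, like tab_a
- rod_plain: plain steel rod 150 mm long, 18 mm in diameter, no neck, in another channel of the rack; origin at its middle. Leave alone
- rod_stepped: steel rod 150 mm long, 18 mm in diameter, its last 25 mm (sticking out) thinned to 10 mm, no head; in another channel of the rack; origin at its middle. Leave alone
- movement: round brass clock movement lying flat, 90 mm across, 52 mm high; origin at the centre of its underside. Leave alone
- oil_tin: copper oil tin, 50 mm across, with a pointed spout, 85 mm high; origin at the centre of its underside. Leave alone
There are look-alikes about, which are no part of the job. Leave any black look-alike of the spindle alone. Several things have the shape of the jig; the one meant has the colours described above.

How it is judged:
By the outcome, as a careful person would: the job done as asked, in the order asked, and still so for the second after the job is handed in, with the robot touching nothing.
It also fails if it takes over 59 s, if anything falls off the work surface, if the arm or the gripper's body presses on something with over 40 N, if the wrist force passes 120 N, or if a joint passes its speed limit or range.

## Working session

There is one attempt and no reset: what is moved stays moved. The work goes in short steps, Python scripts to look and compute and a tool call to move; the robot and the scene stay as the last step left them, time stands still between calls to the robot, and variables do not carry over. Pictures are saved under pics/ and viewed, about 8 in all and at most 12, crops included, and the job is handed in when it is done.

Besides the shell and the picture viewer there is one more tool, called after "Request:" as a command line: name --argument value ..., lists and objects as JSON in quotes. jog_arm: Moves the arm, as the interface text tells. Its arguments: {"type":"object","properties":{"plan":{"type":"array","items":{"type":"array","items":{"type":"array","items":{"type":"number"}}}}},"required":["plan"]}

```bash
ls; mkdir -p pics; python3 - <<'E'
from plant import r,get_image
import cv2,numpy as np
for n in("top","side"):
    d=get_image(n); cv2.imwrite(f"pics/{n}0.png",d["frame"][:,:,::-1]); np.savez(f"pics/{n}0.npz",**d)
    print(n,d["fx"],d["fy"],d["cx"],d["cy"],np.round(d["extrinsics"],3).tolist())
print(r.state())
E
```

```text
pics
top 583.7564837865306 583.7564837865306 318.00528428134925 242.97910751132807 [[0.0, -0.98, 0.197, 316.801], [-1.0, -0.003, -0.012, -4.807], [0.013, -0.197, -0.98, 1398.87], [0.0, 0.0, 0.0, 1.0]]
side 512.2508698783125 512.2508698783125 315.2552983526227 240.29393008021358 [[-0.999, -0.006, 0.051, 522.898], [-0.047, 0.521, -0.852, 915.29], [-0.021, -0.854, -0.521, 654.913], [0.0, 0.0, 0.0, 1.0]]
{'time': 0.1, 'joint_positions': array([-1.39063446,  0.43515517,  0.0249138 ,  1.57399751, -0.01156534,
        1.13400808, -0.07507729]), 'qvel': array([-0.00084396, -0.00059963,  0.00012166, -0.00349139, -0.00126407,
       -0.00031539,  0.00025615]), 'effort': array([ 3.07544906e-03, -6.71754956e+01,  1.02819800e+00, -3.16900992e+01,
        1.58183137e-02,  7.34516128e-03,  1.45644537e-05]), 'tool_pos': array([174.28210154, 599.73678451, 230.60593561]), 'ee_rot': array([-3.26661170e-05,  1.40899323e-01,  9.90023673e-01, -7.11208406e-04]), 'ft_force': array([ 0.08756097, -0.57998017,  0.26479196]), 'moment': array([-0.03476963,  0.05031531, -0.03993013]), 'width': 85.41852794417784}
```

View pics/top0.png

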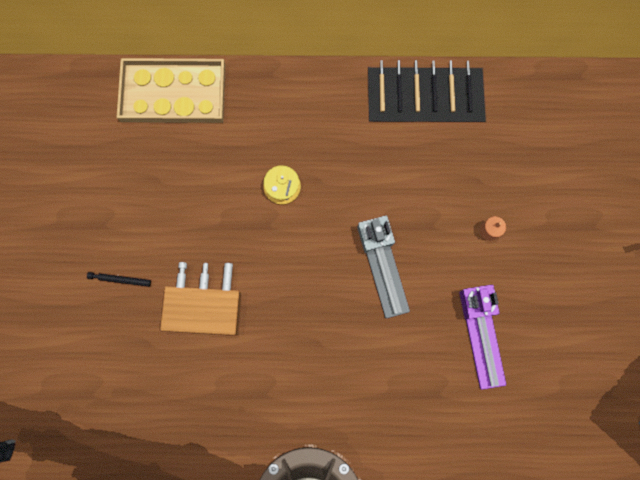

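View pics/side0.png

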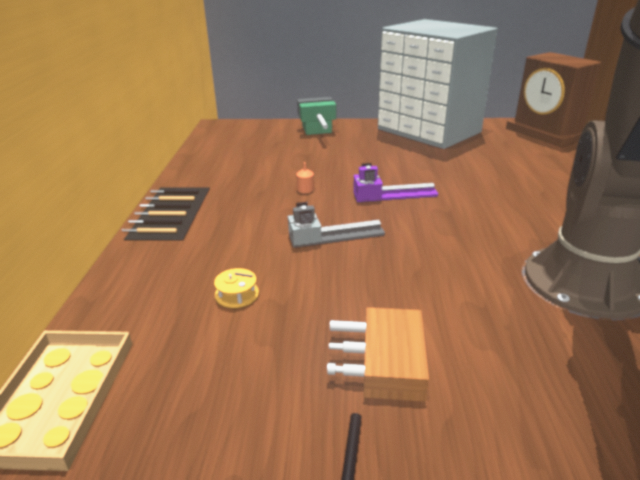

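The top view shows the rack at about (200,310) with its rods pointing up. The necked spindle is the left one, head at (182,265). The grey steel jig has its head at (378,233) and its groove end at (397,312); the purple jig and the black rod are look-alikes. The side view agrees.

```bash
cat > h.py <<'E'
import numpy as np,cv2
def ray(d,uv,z,fish=False):
    uv=np.atleast_2d(np.asarray(uv,float)); E=d["extrinsics"]
    x=(uv[:,0]-d["cx"])/d["fx"]; y=(uv[:,1]-d["cy"])/d["fy"]
    if fish:
        t=np.hypot(x,y); s=np.where(t>1e-9,np.sin(t)/np.maximum(t,1e-9),1); v=np.c_[x*s,y*s,np.cos(t)]
    else: v=np.c_[x,y,np.ones(len(x))]
    w=v@E[:3,:3].T; o=E[:3,3]
    return o+w*((z-o[2])/w[:,2])[:,None]
def proj(d,P,fish=False):
    E=d["extrinsics"]; p=(np.atleast_2d(P)-E[:3,3])@E[:3,:3]
    if fish:
        rr=np.hypot(p[:,0],p[:,1]); t=np.arctan2(rr,p[:,2]); k=t/np.maximum(rr,1e-9); q=p[:,:2]*k[:,None]
    else: q=p[:,:2]/p[:,2:]
    return q*[d["fx"],d["fy"]]+[d["cx"],d["cy"]]
E
python3 - <<'E'
from h import *
d=dict(np.load("pics/top0.npz")); f=d["frame"]; hsv=cv2.cvtColor(f,cv2.COLOR_RGB2HSV)
def big(m,x0,y0,x1,y1):
    k=np.zeros_like(m); k[y0:y1,x0:x1]=m[y0:y1,x0:x1]
    c,_=cv2.findContours(k,cv2.RETR_EXTERNAL,cv2.CHAIN_APPROX_NONE); return sorted(c,key=cv2.contourArea)[::-1]
m=cv2.inRange(hsv,(5,120,130),(25,255,255)); c=big(m,140,270,260,350)[0]
P=ray(d,c[:,0],50)[:,:2].astype(np.float32); print("rack",cv2.minAreaRect(P))
m=cv2.inRange(hsv,(0,0,60),(180,70,255))
for c in big(m,160,250,245,296)[:3]:
    P=ray(d,c[:,0],29)[:,:2].astype(np.float32); print("rod",len(c),cv2.minAreaRect(P),c[:,0].min(0),c[:,0].max(0))
m=cv2.inRange(hsv,(0,0,40),(180,80,255)); c=big(m,340,200,430,330)[0]
print("jig px",cv2.boxPoints(cv2.minAreaRect(c)).tolist())
P=ray(d,c[:,0],10)[:,:2].astype(np.float32); print("jig",cv2.minAreaRect(P))
g=cv2.resize(f[205:345,345:425],None,fx=4.2,fy=4.2,interpolation=2)
g2=cv2.resize(f[250:345,155:245],None,fx=4.2,fy=4.2,interpolation=2); h=max(g.shape[0],g2.shape[0])
o=np.zeros((h,g.shape[1]+g2.shape[1],3),np.uint8);o[:g.shape[0],:g.shape[1]]=g;o[:g2.shape[0],g.shape[1]:]=g2
cv2.imwrite("pics/crop1.png",o[:,:,::-1])
E
```

```text
rack ((432.5631408691406, 252.1291961669922), (181.330322265625, 279.7485046386719), 0.12343530356884003)
rod 66 ((511.2169494628906, 192.75901794433594), (20.29785919189453, 65.20259094238281), 86.70213317871094) [222 263] [232 290]
rod 63 ((515.7147827148438, 300.87738037109375), (20.130754470825195, 60.40391159057617), 86.77981567382812) [176 262] [186 287]
rod 61 ((513.3468017578125, 246.52882385253906), (20.071632385253906, 60.423213958740234), 86.00309753417969) [199 263] [208 288]
jig px [[355.396240234375, 222.88677978515625], [386.9622802734375, 213.867919921875], [414.47174072265625, 310.15093994140625], [382.90570068359375, 319.1697998046875]]
jig ((540.9339599609375, -184.7540283203125), (242.29067993164062, 80.41710662841797), 15.701103210449219)
```

View pics/crop1.png

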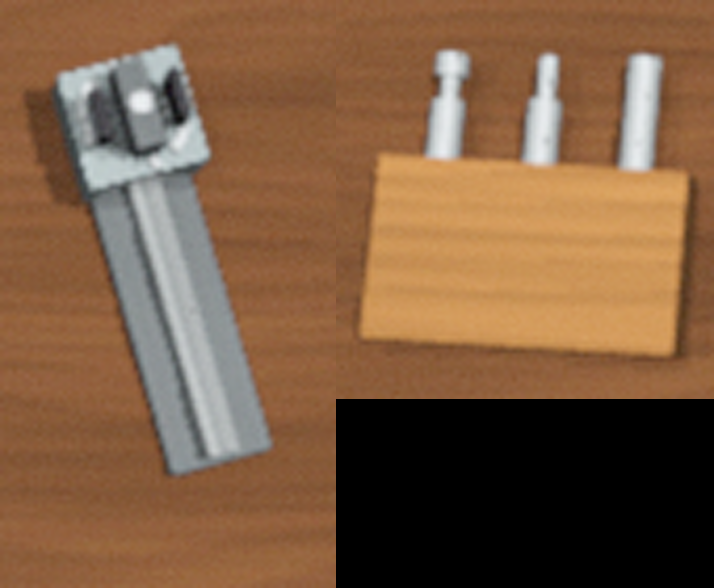

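The crop gives the corners: jig base end at (175,475)-(270,448) and head top at (57,75),(178,43),(210,160),(90,193). The necked spindle is the leftmost rod. I'll cast these points and plan the grasp.

```bash
python3 - <<'E'
from h import *
d=dict(np.load("pics/top0.npz"))
J=lambda L:np.array(L)/4.2+[345,205]; R=lambda L:np.array(L)/4.2+[155,250]
b=ray(d,J([[175,475],[270,448]]),10); h=ray(d,J([[57,75],[178,43],[210,160],[90,193]]),54)
print(b.round(1).tolist(),h.round(1).tolist())
be=b.mean(0); back=(h[0]+h[1])/2; front=(h[2]+h[3])/2
print("sizes",np.linalg.norm(b[0]-b[1]),np.linalg.norm(h[0]-h[1]),np.linalg.norm(back-front))
a=back-be; ang=np.arctan2(a[1],a[0]); print("jig yaw",np.degrees(ang),"end-back len",np.hypot(*a[:2]),"(227)")
a2=h.mean(0)-be; print(np.degrees(np.arctan2(a2[1],a2[0])),np.hypot(*a2[:2]),"(193)", "cap", h.mean(0))
e=ray(d,J([[215,455],[147,185],[142,100]])+0,[25]); print("groove",e.round(1).tolist())
k=ray(d,R([[42,153],[354,172],[338,354],[24,340]]),50); print("rack",k.round(1).tolist())
f=k[1]-k[0]; print(np.hypot(*f[:2]),np.degrees(np.arctan2(f[1],f[0]))+90, k[:2].mean(0))
print("spindle",ray(d,R([[116,50],[108,158]]),[29]).round(1).tolist())
E
```

```text
[[415.1, -185.2, 10.0], [430.4, -239.3, 10.0]] [[636.3, -118.0, 54.0], [655.1, -186.7, 54.0], [587.6, -203.1, 54.0], [568.6, -135.5, 54.0]]
sizes 56.273188722557784 71.3147341378539 69.66474503574013
jig yaw 15.03934683167665 end-back len 230.81728997555277 (227)
15.207149194956635 195.9904877190922 (193) cap [ 611.89367691 -160.82717978   54.        ]
groove [[425.2, -205.9, 25.0], [578.8, -171.0, 25.0], [628.5, -169.1, 25.0]]
rack [[484.6, 332.2, 50.0], [474.4, 160.3, 50.0], [375.2, 166.3, 50.0], [382.6, 336.7, 50.0]]
172.24631093155656 -3.4002980956576465 [479.51778109 246.27249456  50.        ]
spindle [[545.7, 298.9, 29.0], [484.5, 300.5, 29.0]]
```

Request:
jog_arm --plan '[[[0.327,-0.3,-0.08,12.8,0.1],[0.327,-0.3,-0.08,12.8,0.1],[0.327,-0.3,-0.08,12.8,0.1],[0.327,-0.3,-0.08,12.8,0.1],[0.327,-0.3,-0.08,12.8,0.1],[0.327,-0.3,-0.08,12.8,0.1],[0.327,-0.3,-0.08,12.8,0.1],[0.327,-0.3,-0.08,12.8,0.1]]]'

```text
time: 0.9
tool_pos: [465.5, 332.4, 159.8]
ee_rot: [-0.0, 0.03, 1.0, -0.0]
ft_force: [0.2, 0.3, -0.2]
width: 38.1
```

Request:
jog_arm --plan '[[[0.035,-0.032,-0.01,0,0.1],[0.035,-0.032,-0.01,0,0.1],[0.035,-0.032,-0.01,0,0.1],[0.035,-0.032,-0.01,0,0.1],[0.035,-0.032,-0.01,0,0.1],[0.035,-0.032,-0.01,0,0.1],[0.035,-0.032,-0.01,0,0.1],[0.035,-0.032,-0.01,0,0.1]]]'

```text
time: 1.7
tool_pos: [499.2, 302.5, 150.5]
ee_rot: [0.0, 0.029, 1.0, 0.0]
ft_force: [1.0, 0.2, -1.6]
width: 38.5
```

```bash
cat > w.py <<'E'
import sys
from plant import r,get_image
from h import *
n=sys.argv[1]; cam=sys.argv[2] if len(sys.argv)>2 else "wrist"
d=get_image(cam); cv2.imwrite(f"pics/{n}.png",d["frame"][:,:,::-1]); np.savez(f"pics/{n}.npz",**d)
s=r.state(); print({k:np.round(s[k],3).tolist() for k in("time","tool_pos","ee_rot","ft_force","width","joint_positions")})
print(d["fx"],d["cx"],d["cy"],d["extrinsics"].round(2).tolist())
E
python3 w.py w1
```

```text
{'time': 1.75, 'tool_pos': [499.307, 302.359, 150.462], 'ee_rot': [0.0, 0.029, 1.0, 0.0], 'ft_force': [-0.534, 0.765, 0.001], 'width': 38.46, 'joint_positions': [-0.69, 0.445, 0.076, 1.779, -0.041, 0.918, 0.915]}
371.64829954431775 321.0207704656663 244.90800940435443 [[0.06, 0.95, 0.3, 423.98], [1.0, -0.06, -0.02, 307.66], [0.0, 0.3, -0.96, 293.19], [0.0, 0.0, 0.0, 1.0]]
```

View pics/w1.png

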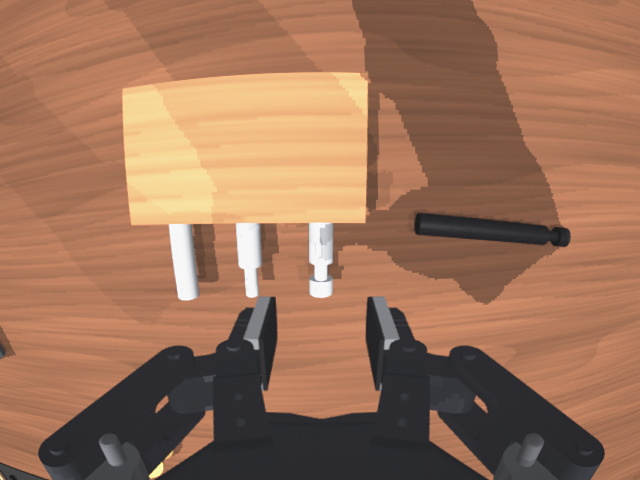

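The wrist view shows the necked spindle at column 321: the rack edge at row 223, body to row 263, head end at row 296.

```bash
python3 - <<'E'
from h import *
d=dict(np.load("pics/w1.npz"))
print(ray(d,[[321,296],[321,276],[321,262],[321,240],[309,240],[333,240],[248,240],[182,240]],29,True).round(1).tolist())
print(ray(d,[[131,224],[365,222],[319,223]],50,True).round(1).tolist())
E
```

```text
[[547.4, 300.6, 29.0], [530.5, 301.5, 29.0], [519.2, 302.2, 29.0], [501.9, 303.2, 29.0], [501.3, 294.3, 29.0], [502.4, 312.1, 29.0], [498.6, 248.5, 29.0], [495.4, 195.3, 29.0]]
[[474.9, 164.3, 50.0], [484.7, 334.0, 50.0], [483.7, 302.9, 50.0]]
```

Request:
jog_arm --plan '[[[0.002,0.001,-0.04,0,0.1],[0.002,0.001,-0.08,0,0.1],[0.002,0.001,-0.11,0,0.1],[0.002,0.001,-0.13,0,0.1],[0.002,0.001,-0.1375,0,0.1],[0.002,0.001,-0.1375,0,0.1],[0.002,0.001,-0.1375,0,1],[0.002,0.001,-0.1375,0,1]]]'

```text
time: 2.55
tool_pos: [502.3, 303.6, 14.3]
ee_rot: [0.001, 0.03, 1.0, 0.001]
ft_force: [-1.8, -0.7, 1.8]
width: 15.7
```

Request:
jog_arm --plan '[[[0,0,0,0,1],[0,0,0,0,1],[0,0,0,0,1],[0,0,0,0,1],[0,0,0,0,1],[0,0,0,0,1],[0.005,0,0,0,1],[0.01,-0.001,0,0,1]]]'

```text
time: 3.35
tool_pos: [510.2, 302.9, 13.3]
ee_rot: [-0.001, 0.029, 1.0, 0.0]
ft_force: [-3.9, -0.4, 5.6]
width: 16.1
```

Request:
jog_arm --plan '[[[0.012,-0.0007,0,0,1],[0.027,-0.0016,0,0,1],[0.042,-0.0025,0,0,1],[0.057,-0.0033,0,0,1],[0.072,-0.0042,0,0,1],[0.085,-0.005,0,0,1],[0.095,-0.0055,0,0,1],[0.095,-0.0055,0,0,1]]]'

```text
time: 4.15
tool_pos: [607.7, 295.8, 12.6]
ee_rot: [0.0, 0.03, 1.0, -0.0]
ft_force: [0.9, -0.7, -2.8]
width: 16.2
```

```bash
python3 w.py w2
```

```text
{'time': 4.2, 'tool_pos': [606.585, 296.135, 12.499], 'ee_rot': [-0.0, 0.03, 1.0, -0.0], 'ft_force': [-0.398, 0.007, -3.177], 'width': 16.111, 'joint_positions': [-0.57, 0.737, 0.058, 1.636, -0.056, 0.77, 1.024]}
371.64829954431775 321.0207704656663 244.90800940435443 [[0.06, 0.95, 0.3, 532.41], [1.0, -0.06, -0.02, 301.21], [-0.0, 0.3, -0.96, 155.25], [0.0, 0.0, 0.0, 1.0]]
```

View pics/w2.png

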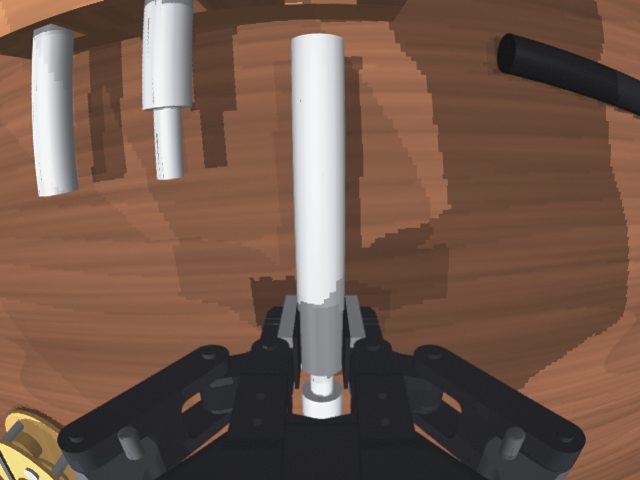

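The spindle is out of the rack and gripped: tail face at (318,38), neck between the fingers and the gripper body. I lift it and carry it to the jig.

Request:
jog_arm --plan '[[[0,0,0.05,0,1],[0,0,0.1,0,1],[-0.01,-0.04,0.135,3,1],[-0.02,-0.09,0.135,6,1],[-0.03,-0.14,0.135,9,1],[-0.035,-0.185,0.135,12,1],[-0.04,-0.23,0.135,15,1],[-0.045,-0.275,0.135,18.5,1]]]'

```text
time: 5.0
tool_pos: [560.0, 20.2, 147.9]
ee_rot: [-0.0, -0.133, 0.991, 0.0]
ft_force: [1.5, -0.5, -2.3]
width: 16.1
```

Request:
jog_arm --plan '[[[-0.005,-0.045,0,0,1],[-0.012,-0.09,0,0,1],[-0.02,-0.135,0,0,1],[-0.028,-0.175,0,0,1],[-0.03,-0.195,0,0,1],[-0.03,-0.203,0,0,1],[-0.03,-0.203,0,0,1],[-0.03,-0.203,0,0,1]]]'

```text
time: 5.8
tool_pos: [531.7, -179.3, 147.7]
ee_rot: [0.0, -0.132, 0.991, 0.001]
ft_force: [0.5, -0.3, -2.7]
width: 15.8
```

```bash
python3 w.py w3
```

```text
{'time': 5.85, 'tool_pos': [531.83, -179.101, 147.72], 'ee_rot': [0.0, -0.133, 0.991, 0.001], 'ft_force': [-0.428, 0.15, -2.773], 'width': 16.082, 'joint_positions': [0.19, 0.416, 0.055, 1.836, -0.03, 0.891, 2.096]}
371.64829954431775 321.0207704656663 244.90800940435443 [[-0.26, 0.92, 0.29, 459.05], [0.96, 0.25, 0.08, -198.5], [0.0, 0.3, -0.96, 290.42], [0.0, 0.0, 0.0, 1.0]]
```

View pics/w3.png

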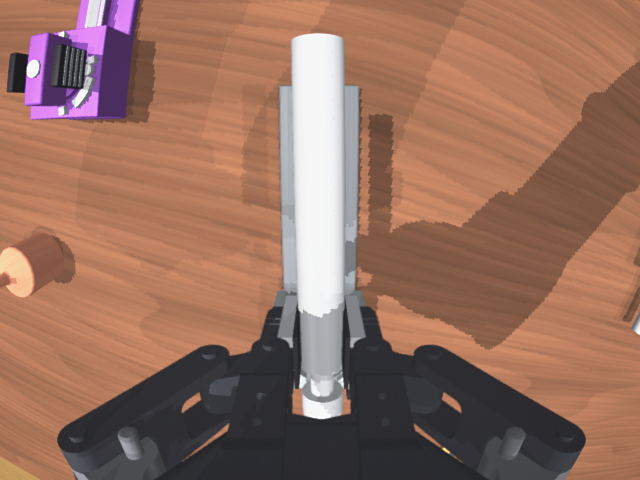

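The base plate is visible under the held spindle: end corners (280,87) and (359,87), left edge down to (286,280), right edge to (356,270). I cast these to find the jig axis.

```bash
python3 - <<'E'
from h import *
d=dict(np.load("pics/w3.npz"))
p=ray(d,[[280.5,87],[359,87],[286,280],[356,270]],10,True); print(p.round(1).tolist())
print(np.linalg.norm(p[0]-p[1]))
for a,b in((0,2),(1,3)):
    v=p[b]-p[a]; print(np.degrees(np.arctan2(v[1],v[0])))
e=p[:2].mean(0); print("end mid",e)
y=np.radians(15.1); u=np.array([np.cos(y),np.sin(y)]); n=np.array([-u[1],u[0]])
for q in p: print("along,lat rel end mid",(q[:2]-e[:2])@u,(q[:2]-e[:2])@n)
print("lat of TCP",(np.array([531.8,-179.1])-e[:2])@n,(np.array([531.8,-179.1])-e[:2])@u)
t=ray(d,[[318,40],[322,345]],150+16,True);print("spindle tail",t, (t[:,:2]-e[:2])@n,(t[:,:2]-e[:2])@u)
# mask-free check of the yaw by LSQ of edge px
E
```

```text
[[432.5, -236.5, 10.0], [417.3, -180.4, 10.0], [579.3, -195.1, 10.0], [555.9, -142.4, 10.0]]
58.12064311188375
15.739759136862924
15.332525126363295
end mid [ 424.9253715  -208.42241929   10.        ]
along,lat rel end mid 0.04600668552789946 -29.060285138305623
along,lat rel end mid -0.04600668552783699 29.060285138305634
along,lat rel end mid 152.52295483774114 -27.357671511185394
along,lat rel end mid 143.62609000298121 29.643356982852513
lat of TCP 0.46867071649090836 110.82315117972463
spindle tail [[ 428.49060794 -207.69499578  166.        ]
 [ 535.80444669 -177.03554485  166.        ]] [-0.22645267  1.41866924] [  3.63163531 115.22713473]
```

Request:
jog_arm --plan '[[[0,0,-0.04,0,1],[0,-0.0005,-0.08,0,1],[0,-0.0005,-0.105,0,1],[0,-0.0005,-0.118,0,1],[0,-0.0005,-0.125,0,1],[0,-0.0005,-0.13,0,1],[0,-0.0005,-0.1325,0,1],[0,-0.0005,-0.133,0,1]]]'

```text
time: 6.65
tool_pos: [532.2, -181.1, 15.6]
ee_rot: [0.001, -0.132, 0.991, 0.0]
ft_force: [-0.3, 4.6, 4.6]
width: 16.0
```

Request:
jog_arm --plan '[[[0,0,0,0,1],[0,0,0,0,0.1],[0,0,0,0,0.1],[0,0,0,0,0.1],[0,0,0,0,0.1],[0,0,0,0,0.1],[0,0,0,0,0.1],[0,0,0,0,0.1]]]'

```text
time: 7.45
tool_pos: [531.5, -182.0, 14.8]
ee_rot: [-0.0, -0.131, 0.991, -0.0]
ft_force: [0.6, -0.0, -0.4]
width: 38.7
```

Request:
jog_arm --plan '[[[0,0,0.03,0,0.1],[0,0,0.07,0,0.1],[0,0,0.1,0,0.1],[-0.03,-0.008,0.1,0,0.1],[-0.06,-0.0163,0.1,0,0.1],[-0.06,-0.0163,0.1,0,0.1],[-0.06,-0.0163,0.1,0,0.1],[-0.06,-0.0163,0.1,0,0.1]]]'

```text
time: 8.25
tool_pos: [472.4, -198.0, 115.0]
ee_rot: [0.0, -0.132, 0.991, -0.0]
ft_force: [0.1, 0.1, -0.1]
width: 38.7
```

```bash
python3 w.py w4; python3 - <<'E'
import cv2,numpy as np
from plant import get_image
d=get_image("side"); np.savez("pics/s4.npz",**d)
a=cv2.imread("pics/w4.png"); b=cv2.resize(d["frame"][165:265,270:400,::-1],(416,320),interpolation=2)
a=cv2.resize(a,(427,320)) if 0 else a[:, :]
o=np.zeros((480,800,3),np.uint8); o[:,:384]=a[:,128:512]; o[:320,384:]=b; cv2.imwrite("pics/c4.png",o)
E
```

```text
{'time': 8.3, 'tool_pos': [472.456, -197.882, 114.853], 'ee_rot': [0.0, -0.132, 0.991, 0.0], 'ft_force': [0.5, 0.017, -0.381], 'width': 38.635, 'joint_positions': [0.25, 0.389, 0.055, 1.986, -0.03, 0.767, 2.158]}
371.64829954431775 321.0207704656663 244.90800940435443 [[-0.26, 0.92, 0.29, 399.54], [0.97, 0.25, 0.08, -216.87], [-0.0, 0.3, -0.96, 257.61], [0.0, 0.0, 0.0, 1.0]]
```

View pics/c4.png

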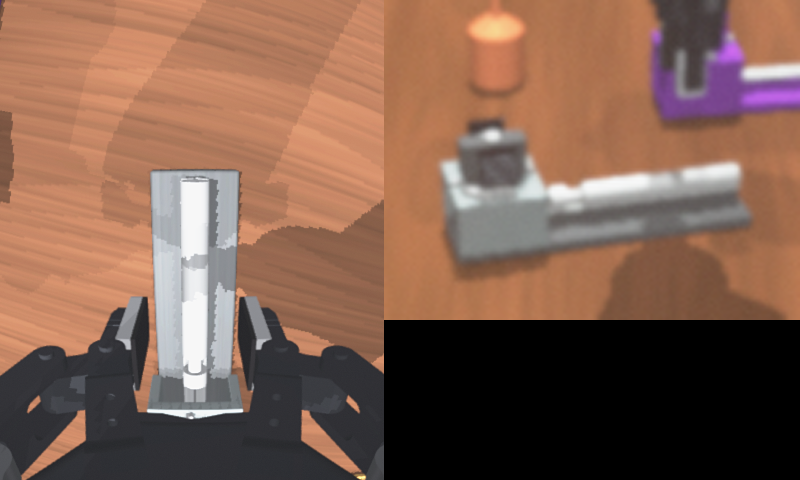

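The spindle lies in the groove: tail at wrist (322,180), head end at (322,388), just short of the clamp head. I get the jig axis from the spindle edges.

```bash
python3 - <<'E'
from h import *
d=dict(np.load("pics/w4.npz"))
p=ray(d,[[323,179],[323,389]],30,True); print(p.round(1).tolist(),np.linalg.norm(p[0]-p[1]))
v=p[1]-p[0]; print("yaw",np.degrees(np.arctan2(v[1],v[0])))
b=ray(d,[[279.5,171],[367,171],[287,375],[362,375]],10,True); print(b.round(1).tolist())
e=(b[0]+b[1])/2; f=(b[2]+b[3])/2; v=f-e; print("base end",e,"yaw",np.degrees(np.arctan2(v[1],v[0])))
h=ray(d,[[276,409],[371,409]],54,True); print("head front",h.round(1).tolist(),np.linalg.norm(h[0]-h[1]))
f=d["frame"]; print([f[rr,296:352,:].mean(1).astype(int).tolist()[::2] for rr in (220,320)])
E
```

```text
[[426.5, -208.3, 30.0], [580.0, -166.5, 30.0]] 159.0747811753128
yaw 15.26355430678955
[[431.1, -237.1, 10.0], [415.8, -180.7, 10.0], [589.3, -194.5, 10.0], [573.3, -134.9, 10.0]]
base end [ 423.43865182 -208.88729522   10.        ] yaw 15.634452295051899
head front [[589.2, -199.3, 54.0], [571.4, -132.8, 54.0]] 68.8571654602286
[[173, 174, 176, 176, 173, 176, 180, 236, 245, 247, 247, 247, 247, 247, 247, 247, 246, 245, 241, 225, 173, 115, 116, 115, 179, 184, 178, 177], [202, 203, 201, 200, 190, 189, 190, 223, 246, 247, 247, 247, 247, 247, 247, 247, 247, 247, 244, 221, 139, 140, 138, 174, 205, 197, 194, 195]]
```

Request:
jog_arm --plan '[[[0,0.0015,-0.04,0,0.1],[0,0.0015,-0.075,0,0.1],[0,0.0015,-0.095,0,0.1],[0,0.0015,-0.1,0,0.1],[0,0.0015,-0.1,0,0.1],[0,0.0015,-0.1,0,1],[0,0.0015,-0.1,0,1],[0,0.0015,-0.1,0,1]]]'

```text
time: 9.15
tool_pos: [472.6, -197.1, 16.1]
ee_rot: [0.001, -0.131, 0.991, -0.0]
ft_force: [-0.3, 0.5, 6.3]
width: 15.9
```

Request:
jog_arm --plan '[[[0,0,0,0,1],[0,0,0,0,1],[0.0048,0.0013,0,0,1],[0.0097,0.0026,0,0,1],[0.0145,0.0039,0,0,1],[0.0193,0.0053,0,0,1],[0.024,0.0066,0,0,1],[0.029,0.0079,0,0,1]]]'

```text
time: 9.95
tool_pos: [489.0, -192.5, 15.8]
ee_rot: [-0.009, -0.128, 0.992, 0.001]
ft_force: [-38.4, -8.0, 46.7]
width: 16.2
```

The 38 N drag with 47 N upward means the gripped spindle is being pressed into the groove and jamming. I release it and will push it by its tail face with shut fingers instead.

Request:
jog_arm --plan '[[[-0.005,-0.0013,0.0005,0,1],[-0.01,-0.0026,0.001,0,1],[-0.012,-0.0033,0.001,0,0.1],[-0.012,-0.0033,0.001,0,0.1],[-0.012,-0.0033,0.001,0,0.1],[-0.012,-0.0033,0.001,0,0.1],[-0.012,-0.0033,0.02,0,0.1],[-0.012,-0.0033,0.05,0,0.1]]]'

```text
time: 10.75
tool_pos: [487.4, -191.5, 63.9]
ee_rot: [-0.002, -0.132, 0.991, 0.001]
ft_force: [-0.5, -0.6, 0.5]
width: 38.2
```

Request:
jog_arm --plan '[[[-0.04,-0.011,0.035,0,0.5],[-0.085,-0.023,0.035,0,1],[-0.1,-0.0272,0.035,0,1],[-0.1,-0.0272,0.035,0,1],[-0.1,-0.0272,0.035,0,1],[-0.1,-0.0272,0.035,0,1],[-0.1,-0.0272,0.035,0,1],[-0.1,-0.0272,0.035,0,1]]]'

```text
time: 11.55
tool_pos: [389.2, -219.0, 99.6]
ee_rot: [-0.0, -0.132, 0.991, 0.0]
ft_force: [-0.5, -0.2, -1.3]
width: -0.0
```

```bash
python3 w.py w5; python3 - <<'E'
import cv2,numpy as np
from plant import get_image
d=get_image("side"); np.savez("pics/s5.npz",**d)
a=cv2.imread("pics/w5.png"); b=cv2.resize(d["frame"][165:265,270:400,::-1],(416,320),interpolation=2)
o=np.zeros((480,800,3),np.uint8); o[:,:384]=a[:,128:512]; o[:320,384:]=b; cv2.imwrite("pics/c5.png",o)
E
```

```text
{'time': 11.6, 'tool_pos': [389.016, -219.047, 99.621], 'ee_rot': [-0.0, -0.132, 0.991, 0.0], 'ft_force': [-0.731, 0.169, -0.842], 'width': 0.084, 'joint_positions': [0.346, 0.323, 0.059, 2.151, -0.03, 0.669, 2.26]}
371.64829954431775 321.0207704656663 244.90800940435443 [[-0.26, 0.92, 0.29, 316.52], [0.97, 0.25, 0.08, -237.94], [0.0, 0.3, -0.96, 242.29], [0.0, 0.0, 0.0, 1.0]]
```

View pics/c5.png

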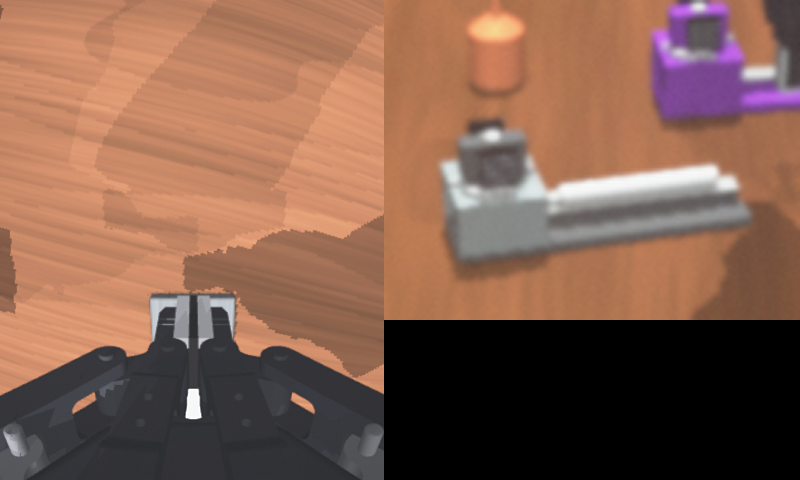

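The side view shows the spindle partly in the head, with the tail about 20 mm inside the groove end. The shut fingers are behind it and centred on the groove. I lower to z about 28 and approach the tail.

Request:
jog_arm --plan '[[[0,0,-0.04,0,1],[0,0,-0.065,0,1],[0,0,-0.0715,0,1],[0.0096,0.0026,-0.0715,0,1],[0.0193,0.0053,-0.0715,0,1],[0.029,0.0079,-0.0715,0,1],[0.034,0.0092,-0.0715,0,1],[0.0385,0.0105,-0.0715,0,1]]]'

```text
time: 12.45
tool_pos: [428.2, -208.7, 29.0]
ee_rot: [0.001, -0.132, 0.991, -0.0]
ft_force: [-0.2, -0.6, -0.2]
width: 0.1
```

Request:
jog_arm --plan '[[[0.0035,0.001,0,0,1],[0.007,0.0019,0,0,1],[0.0105,0.0029,0,0,1],[0.014,0.0038,0,0,1],[0.0175,0.0048,0,0,1],[0.021,0.0057,0,0,1],[0.0245,0.0067,0,0,1],[0.028,0.0076,0,0,1]]]'

```text
time: 13.25
tool_pos: [455.6, -201.0, 28.3]
ee_rot: [0.0, -0.131, 0.991, 0.0]
ft_force: [-1.7, -0.2, 0.1]
width: -0.2
```

Request:
jog_arm --plan '[[[0.002,0.0005,0,0,1],[0.004,0.0011,0,0,1],[0.006,0.0016,0,0,1],[0.008,0.0022,0,0,1],[0.01,0.0027,0,0,1],[0.012,0.0033,0,0,1],[0.013,0.0036,0,0,1],[0.014,0.0038,0,0,1]]]'

```text
time: 14.05
tool_pos: [469.1, -197.4, 28.3]
ee_rot: [-0.0, -0.131, 0.991, 0.0]
ft_force: [-2.6, 0.3, 0.4]
width: -0.2
```

Request:
jog_arm --plan '[[[0.001,0.0003,0,0,1],[0.002,0.0005,0,0,1],[0.003,0.0008,0,0,1],[0.0035,0.001,0,0,1],[0.004,0.0011,0,0,1],[0.0045,0.0012,0,0,1],[0.005,0.0014,0,0,1],[0.005,0.0014,0,0,1]]]'

```text
time: 14.85
tool_pos: [474.1, -196.0, 28.4]
ee_rot: [0.0, -0.131, 0.991, 0.0]
ft_force: [-1.3, 0.1, -0.4]
width: 0.1
```

Request:
jog_arm --plan '[[[0.0005,0.0001,0,0,1],[0.001,0.0003,0,0,1],[0.0015,0.0004,0,0,1],[0.002,0.0005,0,0,1],[0.0025,0.0007,0,0,1],[0.003,0.0008,0,0,1],[0.0035,0.001,0,0,1],[0.004,0.0011,0,0,1]]]'

```text
time: 15.65
tool_pos: [476.1, -195.5, 28.2]
ee_rot: [-0.001, -0.131, 0.991, 0.0]
ft_force: [-8.9, -1.4, 7.1]
width: -0.4
```

Request:
jog_arm --plan '[[[0.0005,0.0001,0,0,1],[0.001,0.0003,0,0,1],[0.0015,0.0004,0,0,1],[0.0015,0.0004,0,0,1],[0.0015,0.0004,0,0,1],[0.0015,0.0004,0,0,1],[0.0015,0.0004,0,0,1],[0.0015,0.0004,0,0,1]]]'

```text
time: 16.45
tool_pos: [476.1, -195.4, 28.1]
ee_rot: [-0.003, -0.13, 0.991, 0.0]
ft_force: [-11.6, -3.2, 8.8]
width: 0.1
```

The force rose and the motion stalled at tool x = 476, as predicted for home (475). I back off, rise and go above the cap with the gripper open.

Request:
jog_arm --plan '[[[-0.02,-0.0055,0,0,1],[-0.03,-0.0082,0.03,0,1],[-0.03,-0.0082,0.08,0,-0.5],[-0.03,-0.0082,0.125,0,-1],[0,0,0.16,0,-1],[0.045,0.012,0.172,0,-1],[0.09,0.024,0.172,0,-1],[0.1335,0.036,0.172,0,-1]]]'

```text
time: 17.25
tool_pos: [616.0, -157.9, 201.9]
ee_rot: [0.002, -0.131, 0.991, -0.0]
ft_force: [-0.1, -0.8, 0.4]
width: 84.7
```

Request:
jog_arm --plan '[[[0,0,0,0,-1],[0,0,0,0,-1],[0,0,0,0,-1],[0,0,0,0,-1],[0,0,0,0,-1],[0,0,0,0,-1],[0,0,0,0,-1],[0,0,0,0,-1]]]'

```text
time: 18.05
tool_pos: [612.9, -158.6, 200.5]
ee_rot: [0.0, -0.131, 0.991, 0.0]
ft_force: [0.4, 0.1, 0.2]
width: 85.4
```

```bash
python3 w.py w6
```

```text
{'time': 18.1, 'tool_pos': [612.962, -158.57, 200.431], 'ee_rot': [0.0, -0.131, 0.991, 0.0], 'ft_force': [0.53, 0.101, -0.417], 'width': 85.442, 'joint_positions': [0.122, 0.472, 0.069, 1.595, -0.035, 1.076, 2.034]}
371.64829954431775 321.0207704656663 244.90800940435443 [[-0.26, 0.92, 0.29, 540.14], [0.97, 0.25, 0.08, -177.46], [-0.0, 0.3, -0.96, 343.17], [0.0, 0.0, 0.0, 1.0]]
```

View pics/w6.png

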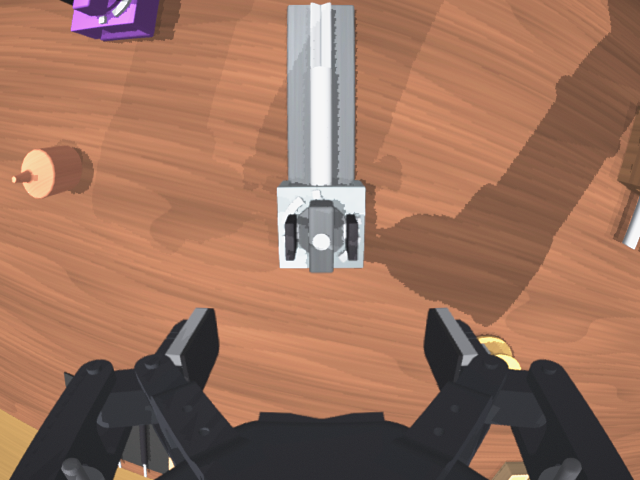

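The cap is clear of the fingers: button at (321,242), tab outer edges near columns 286 and 358, head top corners (277,187),(364,187),(279,268),(364,267).

```bash
python3 - <<'E'
from h import *
d=dict(np.load("pics/w6.npz"))
c=ray(d,[[321,242]],92,True)[0]; t=ray(d,[[286,238],[358,238]],92,True); h=ray(d,[[277,186],[364,186],[279,268],[364.5,268]],54,True)
print("button",c.round(1),"tabs",t.round(1).tolist(),np.linalg.norm(t[0]-t[1]),t.mean(0).round(1))
v=t[1]-t[0]; print("tab dir",np.degrees(np.arctan2(v[1],v[0]))-90)
print("head",h.round(1).tolist(),h.mean(0).round(1),np.linalg.norm(h[0]-h[1]),np.linalg.norm(h[0]-h[2]))
f=h[2:].mean(0)-h[:2].mean(0); print("yaw",np.degrees(np.arctan2(f[1],f[0])))
# tail of the spindle
s=ray(d,[[320.5,68],[321,3]],[30],True);print("tail,end",s.round(1).tolist())
u=np.array([np.cos(np.radians(15.3)),np.sin(np.radians(15.3))])
print("tail jig x", (s[0,:2]-c[:2])@u+33,(s[1,:2]-c[:2])@u+33)
E
```

```text
button [ 613.2 -157.8   92. ] tabs [[616.8, -182.4, 92.0], [603.5, -133.3, 92.0]] 50.813739439398134 [ 610.1 -157.9   92. ]
tab dir 15.11260315580968
head [[588.8, -200.2, 54.0], [571.0, -134.1, 54.0], [655.3, -182.7, 54.0], [636.6, -113.8, 54.0]] [ 612.9 -157.7   54. ] 68.39594026907686 68.68074107931338
yaw 15.96745316978452
tail,end [[486.6, -192.4, 30.0], [429.6, -207.3, 30.0]]
tail jig x -98.23011608807857 -157.15801371940927
```

Request:
jog_arm --plan '[[[0,0.0007,-0.05,0,-1],[0,0.0007,-0.09,0,-1],[0,0.0007,-0.115,0,-1],[0,0.0007,-0.13,0,-1],[0,0.0007,-0.135,0,-1],[0,0.0007,-0.135,0,-1],[0,0.0007,-0.135,0,-1],[0,0.0007,-0.135,0,-1]]]'

```text
time: 18.9
tool_pos: [614.0, -158.1, 66.9]
ee_rot: [0.001, -0.131, 0.991, -0.0]
ft_force: [0.6, -0.0, 0.6]
width: 85.4
```

Request:
jog_arm --plan '[[[0,0,0,0,0],[0,0,0,0,0.3],[0,0,0,0,1],[0,0,0,0,1],[0,0,0,0,1],[0,0,0,0,1],[0,0,0,0,1],[0,0,0,0,1]]]'

```text
time: 19.7
tool_pos: [613.9, -158.5, 67.8]
ee_rot: [0.001, -0.131, 0.991, -0.001]
ft_force: [-5.5, -0.4, 19.8]
width: 28.0
```

```bash
python3 w.py w7; python3 - <<'E'
import cv2,numpy as np
from plant import get_image
d=get_image("side"); 
a=cv2.imread("pics/w7.png"); b=cv2.resize(d["frame"][165:265,270:400,::-1],(416,320),interpolation=2)
o=np.zeros((480,800,3),np.uint8); o[:,:384]=a[:,128:512]; o[:320,384:]=b; cv2.imwrite("pics/c7.png",o)
E
```

```text
{'time': 19.75, 'tool_pos': [613.922, -158.534, 67.761], 'ee_rot': [0.001, -0.131, 0.991, -0.001], 'ft_force': [-5.929, 0.491, 20.065], 'width': 28.201, 'joint_positions': [0.132, 0.613, 0.054, 1.721, -0.042, 0.806, 2.039]}
371.64829954431775 321.0207704656663 244.90800940435443 [[-0.26, 0.92, 0.29, 540.8], [0.97, 0.25, 0.08, -177.22], [-0.0, 0.3, -0.95, 210.3], [0.0, 0.0, 0.0, 1.0]]
```

View pics/c7.png

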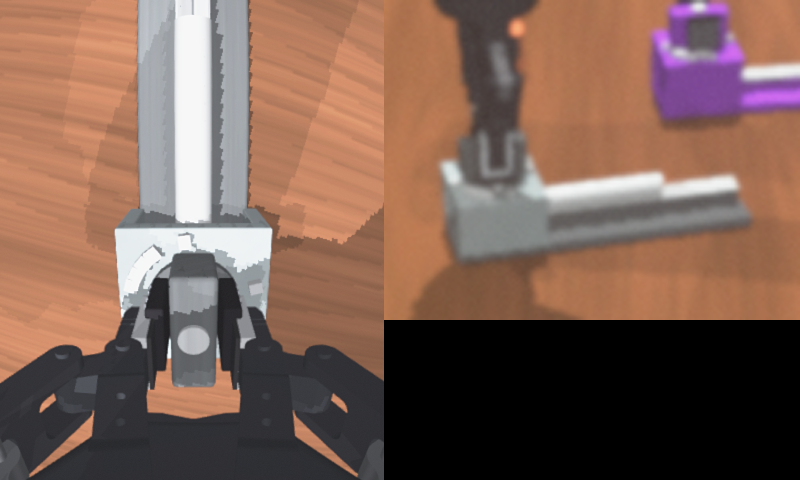

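Both tabs are squeezed in symmetrically, and the spindle tail has stayed put. I turn clockwise, easing the axial load a little.

Request:
jog_arm --plan '[[[-0.0006,0,0.0015,0,1],[-0.0006,0,0.0015,-4,1],[-0.0006,0,0.0015,-9,1],[-0.0006,0,0.0015,-14,1],[-0.0006,0,0.0015,-19,1],[-0.0006,0,0.0015,-24,1],[-0.0006,0,0.0015,-29,1],[-0.0006,0,0.0015,-34,1]]]'

```text
time: 20.6
tool_pos: [613.7, -158.8, 68.1]
ee_rot: [0.002, 0.166, 0.986, -0.0]
ft_force: [0.9, -1.8, 6.2]
width: 27.4
```

```bash
python3 - <<'E'
from plant import r
s=r.state(); print(s["tool_pos"].round(1),s["ee_rot"].round(3),s["ft_force"].round(1),s["moment"].round(2),s["width"],s["joint_positions"].round(2))
E
```

```text
[ 613.7 -158.8   68.1] [ 0.002  0.166  0.986 -0.   ] [ 0.9 -1.8  6.2] [-0.51 -0.08  0.08] 27.439127200715372 [ 0.02  0.62  0.22  1.73 -0.17  0.81  1.56]
```

Request:
jog_arm --plan '[[[0,0,0,-5,1],[0,0,0,-10,1],[0,0,0,-15,1],[0,0,0,-20,1],[0,0,0,-25,1],[0,0,0,-30,1],[0,0,0,-33,1],[0,0,0,-35.5,1]]]'

```text
time: 21.4
tool_pos: [613.5, -159.1, 68.1]
ee_rot: [0.002, 0.458, 0.889, -0.0]
ft_force: [-0.9, -2.9, 7.0]
width: 27.4
```

```bash
python3 - <<'E'
from plant import r
s=r.state(); print(s["tool_pos"].round(1),s["ee_rot"].round(3),s["ft_force"].round(1),s["moment"].round(2),s["width"],s["joint_positions"].round(2))
E
```

```text
[ 613.5 -159.1   68.1] [ 0.002  0.458  0.889 -0.   ] [-0.9 -2.9  7. ] [-0.65  0.01  0.49] 27.42007932732725 [-0.09  0.64  0.39  1.74 -0.31  0.82  1.06]
```

Request:
jog_arm --plan '[[[0,0,0,-0.7,1],[0,0,0,-1.5,1],[0,0,0,-1.5,1],[0,0,0,-1.5,1],[0,0,0,-1.5,1],[0,0,0,-1.5,1],[0,0,0,-1.5,1],[0,0,0,-1.5,1]]]'

```text
time: 22.2
tool_pos: [613.5, -159.1, 68.0]
ee_rot: [0.002, 0.468, 0.884, -0.0]
ft_force: [-0.8, -2.3, 8.1]
width: 27.2
```

```bash
python3 - <<'E'
from plant import r
s=r.state(); print(s["tool_pos"].round(1),s["ee_rot"].round(3),s["ft_force"].round(1),s["moment"].round(2),s["width"])
E
```

```text
[ 613.5 -159.1   68. ] [ 0.002  0.468  0.884 -0.   ] [-0.8 -2.3  8.1] [-0.73  0.06  0.94] 27.20645885580308
```

The moment about z has risen to 0.94 N m, so the cap is at its end of travel. I open, rise and check.

Request:
jog_arm --plan '[[[0,0,0,0,0],[0,0,0,0,-1],[0,0,0,0,-1],[0,0,0,0,-1],[0,0,0,0,-1],[0,0,0.02,0,-1],[0,0,0.05,0,-1],[0,0,0.09,0,-1]]]'

```text
time: 23.0
tool_pos: [611.2, -157.4, 156.5]
ee_rot: [-0.002, 0.469, 0.883, -0.0]
ft_force: [1.1, 0.0, -0.1]
width: 85.1
```

Request:
jog_arm --plan '[[[0,0,0.05,8,-1],[0,0,0.05,16,-1],[0,0,0.05,24,-1],[0,0,0.05,32,-1],[0,0,0.05,40,-1],[0,0,0.05,48,-1],[0,0,0.05,56,-1],[0,0,0.05,64,-1]]]'

```text
time: 23.8
tool_pos: [612.2, -157.8, 207.0]
ee_rot: [-0.0, -0.073, 0.997, 0.0]
ft_force: [-0.6, 0.4, 0.1]
width: 85.2
```

```bash
python3 w.py w8; python3 - <<'E'
import cv2
a=cv2.imread("pics/w8.png"); cv2.imwrite("pics/c8.png",cv2.resize(a[0:330,210:450],None,fx=1.8,fy=1.8,interpolation=2))
E
```

```text
{'time': 23.85, 'tool_pos': [612.188, -157.97, 207.02], 'ee_rot': [-0.0, -0.077, 0.997, -0.0], 'ft_force': [1.465, -0.597, -0.398], 'width': 85.729, 'joint_positions': [0.045, 0.466, 0.181, 1.596, -0.091, 1.088, 1.976]}
371.64829954431775 321.0207704656663 244.90800940435443 [[-0.15, 0.94, 0.29, 537.72], [0.99, 0.14, 0.04, -168.06], [0.0, 0.3, -0.96, 349.68], [0.0, 0.0, 0.0, 1.0]]
```

View pics/c8.png

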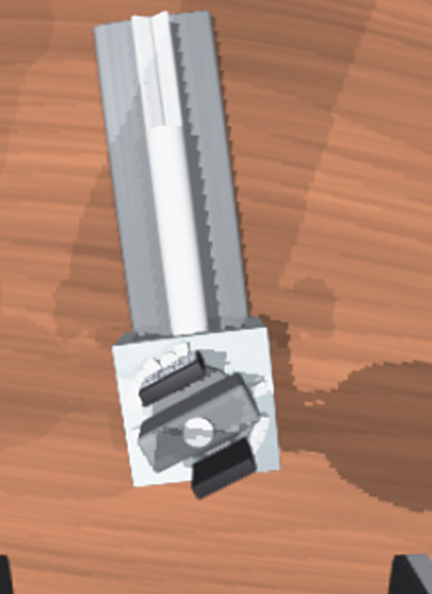

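The cap has turned and the tabs stand out again: tab outer edges at crop (138,385)-(202,352) and (195,490)-(256,460), spindle tail at (163,127). A quick numeric check follows.

```bash
python3 - <<'E'
from h import *
d=dict(np.load("pics/w8.npz")); P=lambda L:np.array(L,float)/1.8+[210,0]
c=ray(d,P([[199,432]]),92,True)[0]
for z in (92,):
    a=ray(d,P([[138,388],[202,353]]),z,True); b=ray(d,P([[195,480],[252,440]]),z,True); b2=ray(d,P([[198,490],[256,462]]),z,True)
    for q in (a,b,b2):
        v=q[0]-q[1]; n=np.array([-v[1],v[0]])/np.hypot(*v[:2]); print("edge yaw",np.degrees(np.arctan2(v[1],v[0]))%180,"dist from axis",(q.mean(0)-c)[:2]@n)
bar=ray(d,P([[138,435],[235,375]]),92,True); v=bar[0]-bar[1]; print("bar yaw",np.degrees(np.arctan2(v[1],v[0]))%180,"expect",(15.3-68.75)%180)
u=np.array([np.cos(np.radians(15.3)),np.sin(np.radians(15.3))]); s=ray(d,P([[164,127]]),30,True)[0]
print("cap",c,"tail jig x",(s-c)[:2]@u+33)
E
```

```text
edge yaw 127.31264416126268 dist from axis -27.549771872641927
edge yaw 135.17596651140042 dist from axis 15.49665482757643
edge yaw 125.73741636894272 dist from axis 22.011635536977238
bar yaw 130.85956180422397 expect 126.55
cap [ 612.97380491 -157.18063653   92.        ] tail jig x -98.74309999584031
```

```bash
python3 - <<'E'
import cv2
from h import *
a=cv2.imread("pics/w8.png")[175:290,265:375]; b=cv2.imread("pics/w6.png")[175:290,265:375]
cv2.imwrite("pics/c9.png",np.hstack([cv2.resize(x,None,fx=3.6,fy=3.6,interpolation=cv2.INTER_CUBIC) for x in (b,a)]))
d=dict(np.load("pics/w8.npz"))
t=np.radians(105.3-68.75); u=np.array([np.cos(t),np.sin(t)])
for k in (1,-1):
    for D in (18,26): print(k,D,((proj(d,[[613+k*D*u[0],-157.4+k*D*u[1],92]],True)-[265,175])*3.6+[396,0]).round(0))
E
```

```text
1 18 [[636. 308.]]
1 26 [[654. 341.]]
-1 18 [[552. 157.]]
-1 26 [[532. 122.]]
```

View pics/c9.png

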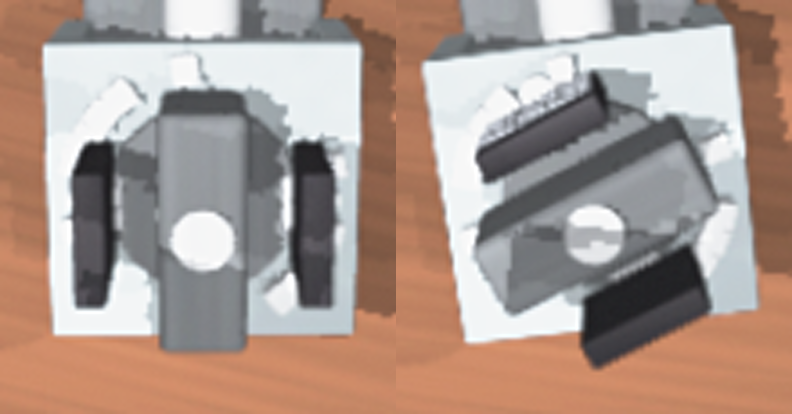

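In the close-up, the outer edges of the tabs are at about (540,122) and (652,340). That matches the predicted positions for sprung-out tabs (26 mm from the axis) at 68.75° of turn. The job is done, so I hand it in.

```bash
python3 -c "
from plant import r
print(r.hand_in())"
```

```text
the job is handed in; nothing more can be done
None
```

The necked spindle is clamped in the grey jig with the cap locked, and I handed the job in at about 24 s.

I pulled the spindle out of the rack's left channel and laid it in the groove. I then pushed it home by its tail with shut fingers, squeezed the tabs, turned the cap clockwise to its end and released it.

**Spindle home:** the push stalled against the stop at about 12 N. Afterwards the tail measured at jig x of about -98.5 mm, where -98 mm is fully home.

**Cap locked:** the turn ended firmly on its stop after about 70°, with the moment rising to 0.94 N m. In the last close-up both tabs are back at the fully-out position, 26 mm from the axis. My first rough reading of those tab edges was uneven (27.5 and 22 mm). The zoomed picture and projected tab positions agreed with tabs out.

**What went wrong on the way:** the first attempt to slide the spindle while gripping it dragged in the groove, reading about 38 N along it and 47 N upward. I let go and switched to pushing the tail. The other two rods, the clock movement and the oil tin were not touched.

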